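Rig the drain bridge over the staining tray

ROBOT

A 6-joint arm with a two-finger parallel gripper is mounted at the origin on the work surface. World frame = base frame: x ahead of the robot, y to its left, z up, the work surface at z = 0. Lengths are in mm, angles in rad, forces in N, time in s.
With the tool pointing down it reaches from about 250 to 800 mm from the base axis. Payload 3.9 kg.
Tool frame: the origin (TCP) lies between the finger pads; the fingertips stand 25 mm ahead of it and the grasp point (between the pads) lies 6 mm ahead of it (tips_ahead is the distance from the TCP to the fingertips, in mm); z points along the fingers, y is the line along which they close (so a half turn about z gives the same grasp; the last joint's range is limited). The gripper opens to 85 mm and grips with 20 to 120 N. Pads are 22 mm wide; open, the fingers measure 114 mm over their backs; the gripper's body (76 mm by 85 mm) begins 54 mm behind the grasp point. The pads swing forward as they close: fully open they stand 13 mm farther back than shut.
Start: joints at [-1.185, 0.26, -0.138, 1.173, 0, 1.571], TCP at [197.552, -486.403, 232.604] pointing down, gripper open.
Joint ranges: [-2.78, 2.78], [-0.83, 1.72], [-1.28, 1.37], [-1.9, 2.12], [-1.57, 1.48], [-3.14, 3.14]. Speed limits (rad/s): [2.57, 2.57, 3.14, 3.14, 3.14, 3.14].

INTERFACE

Orientations are given as [roll, pitch, yaw] about the fixed x, y, z axes, in that order (R = Rz(yaw) Ry(pitch) Rx(roll)).
In Python, from station import * gives the robot as it stands. The module is installed in compiled form; this text tells all that it offers.
- The arm moves only by the tool drive_tool, never from a script. Its arguments are lists of equal length, an entry for each row: "claw": the finger opening in mm, from 0 to 85.4; "dp": the shift along the tool's x, y, z in mm, a list of three; "twist": the turn, a rotation vector about the tool's x, y, z in rad, a list of three. A call has 1 to 20 rows; each row shifts and turns the commanded pose from where the row before left it, along the tool's axes as they then stand; what a row does not reach is not made up. A row lasts 1/12 s, in which the tool goes at most 41.7 mm and 7.16 degrees, less where a joint would pass 70% of its speed; a pose out of reach is approached as far as the arm can. A call is refused whole if a number of a shift passes 41.7 or a number of a turn 0.125, either way. A call with a gripper value outside its range is refused whole. The fingers move at their own pace and stop on an object; the grip force is fixed at half the most. Time passes only in rows, so rows that do not move let the fingers close. It gives the time, the measured TCP pose, the force, the opening and the grip force at its end, in the units of the state.
- get_obs(): the state, without advancing time (a new reading comes with each control period).
- snapshot(name): name is "scene" or "top" or "wrist"; returns a dict with "img" (384x512x3 uint8, red, green, blue), "z_map" (384x512 float32, mm along the optical axis (not along the pixel's ray), 0 where there is no reading), "intrinsics" (3x3 intrinsics, pixels), "distortion" ([k1, k2, p1, p2, k3] as OpenCV has them; the pictures are not rectified), "cam_to_world" (4x4, takes a point from camera to world coordinates); the wrist camera has in their place "hand_eye" (4x4, takes a point from camera to tool coordinates, whose origin is the TCP and whose axes are the flange's). Camera axes: x right, y down, z forward; pixel columns grow to the right and rows downward; lengths in mm; the calibration is good to about 2 mm. A picture is of the moment at which its call begins: read the wrist's pose just before it.
- job_done(): hands the job in; it is judged then, once.
Trained networks look in a picture, given as the dict that the camera call returned (one of the last four; its "shot" number tells which), for a name from the list of things; names that differ only in an ending like _2 or _b are one class to them, and where a whole thing is asked for, a point or a joint stands for the part that bears it (a point fixed in the world has none). Each returns a list of dicts, best first, with "score" (0 to 1); they miss things now and then, are a little off and sometimes report something else, mostly with a low value. They report only what shows in the picture. A call takes as long as a camera call.
- regions_of(picture, name): "region" (384x512 bool, what is visible of it) and "rect" ([left, top, width, height] in pixels, round what is visible of it).
- place_of(picture, name): "position" ([row, column] in pixels: a listed point, or the origin of a listed thing).
The state is a dict: "t": time; "joint_pos": joint angles; "qd": joint speeds; "joint_torque": joint torques, N m; "ee_pos": TCP position; "tcp_rot": TCP orientation; "ft_force": force on the tool from outside, world axes, zero at the start; "wrist_torque": the same for the moment, N m; "gripper_width": finger opening in mm; "finger_force": force on a finger pad.
Only numpy, scipy, OpenCV 4.12 (cv2) and the standard library are available. Lean on these libraries where they do the work, as an engineer would, in place of code of your own. Each camera call takes 0.05 s, during which the arm holds its last target. There are 200 camera calls.

TASK

Draw the two steel bars with turned-down ends out of the covered black bin through the slot between its front lip and its cover, leaving the forceps in it, and lay them parallel across the short way of the white staining tray, about 60 mm apart centre to centre, flat on both long rims with their turned-down ends outside the rims. Then lift the steel slide rack by its handle out of the glass dish, keep it upright, and set it down gently on the two bars, its length across both of them, and let go. Disturb nothing else on the bench.

Things in the scene. Friction and masses are not known exactly. Their poses are not given: they have to be found in the camera images.
- bin: black plastic bin, fixed, 242 (its x) x 252 x 91 mm; origin: centre of its underside, z up; -x is the open front. Floor 3 mm, walls 4 mm; front lip 45 mm high, outer face at x = -121 mm. A clear fixed dust cover (underside 88 mm high) roofs it from x = -13.5 mm back. Two bars and forceps lie in it side by side along x, in any order, at y about -56, 0 and 56 mm
- bin_mouth (a point): middle of the bin's mouth (bin x = -65, y = 0, z = 88 mm), the only way out: open above and in front from the lip to the cover's edge, 103 mm long and 244 mm wide; its side cheeks rise from 45 mm at the lip to 88 mm at the cover
- bar_a: drain bar: flat steel bar 215 x 20 x 5 mm, both ends turned down as 4 mm thick lugs, 20 mm high in all, 0.13 to 0.23 kg; origin: its middle, at the level of the lugs' lower edge; x along it, z up; strip at z = 15 to 20 mm, lugs' inner faces at x = +-103.5 mm. It starts standing on its lugs on the bin's floor, front end 5 to 15 mm behind the lip, over half of it under the cover
- bar_b: the second drain bar, the same as bar_a
- forceps: long steel dressing forceps, 190 x 25 x 10 mm, lying in the bin; origin: under its middle; to be left there
- tray: white enamelled staining tray, fixed, 300 mm along its x, 196 mm over the rims along its y, 50 mm high; origin: centre of its underside. The two long rims (flat tops at z = 50 mm, y = +-86 to +-98 mm) carry the bars, which then lie along the tray's y
- dish: rectangular glass staining dish, fixed, open, 120 (its x) x 104 x 62 mm, walls and floor 4 mm; origin: centre of its underside; the slide rack stands in it with up to 6 mm play, lengthwise along x
- rack: steel slide rack with glass slides, 96 mm long (its x) x 84 mm wide x 32 mm high, with a bail handle over its middle, 95 mm high in all, 0.22 to 0.36 kg; origin: centre of its underside, z up; its underside is three flat rails along x
- rack_handle (a point): middle of the rack's handle: a level round bar 9 mm thick, 68 mm long, along the rack's x, 90.5 mm above the rack's underside
- petri: stack of three petri dishes, 92 mm wide, 36 mm high; bystander
- reagent: amber reagent bottle, 64 mm wide, 130 mm high; bystander
- beaker: glass beaker, 70 mm wide, 90 mm high; bystander
- timer: white bench timer 75 x 22 x 65 mm; bystander
- tipbox: box of pipette tips 122 x 86 x 64 mm; bystander
- marker: marker pen 130 mm long; bystander

How it is judged:
By the outcome, as a careful person would: the job done as asked, in the order asked, and still so for the second after the job is handed in, with the robot touching nothing.
It also fails if it takes over 72 s, if anything falls off the work surface, if the arm or the gripper's body presses on something with over 40 N, if the wrist force passes 120 N, or if a joint passes its speed limit or range.

## Working session

There is one attempt and no reset: what is moved stays moved. The work goes in short steps, Python scripts to look and compute and a tool call to move; the robot and the scene stay as the last step left them, time stands still between calls to the robot, and variables do not carry over. Pictures are saved under pics/ and viewed, at most 10 in all, crops included, and the job is handed in when it is done.

Besides the shell and the picture viewer there is one more tool, called after "Emit:" as name(argument=value, ...), one argument or row to a line, values as JSON. drive_tool: Moves the arm, as the interface text tells. Its arguments: {"type":"object","properties":{"claw":{"type":"array","items":{"type":"number"}},"dp":{"type":"array","items":{"type":"array","items":{"type":"number"}}},"twist":{"type":"array","items":{"type":"array","items":{"type":"number"}}}},"required":["claw","dp","twist"]}

```bash
mkdir -p pics; cat > h.py <<'E'
from station import *
import numpy as np, cv2
from scipy.spatial.transform import Rotation as Ro
def T_tool():
    o=get_obs(); T=np.eye(4); T[:3,:3]=Ro.from_euler('xyz',o['tcp_rot']).as_matrix(); T[:3,3]=o['ee_pos']; return T
def snap(n):
    T=T_tool(); s=snapshot(n); s['C']=s['cam_to_world'] if n!='wrist' else T@np.array(s['hand_eye']); return s
def ray(s,px):  # px [[col,row]]
    u=cv2.undistortPoints(np.array(px,float).reshape(-1,1,2),np.array(s['intrinsics']),np.array(s['distortion'])).reshape(-1,2)
    return np.c_[u,np.ones(len(u))]
def atz(s,px,z):
    d=ray(s,px)@s['C'][:3,:3].T; o=s['C'][:3,3]; return o+d*((z-o[2])/d[:,2])[:,None]
def deproj(s,px):
    px=np.array(px,int).reshape(-1,2); z=s['z_map'][px[:,1],px[:,0]]; r=ray(s,px)*z[:,None]
    return (r@s['C'][:3,:3].T+s['C'][:3,3])[z>0]
def cloud(s,reg):
    r,c=np.nonzero(reg); return deproj(s,np.c_[c,r])
def save(s,f): cv2.imwrite('pics/'+f,s['img'][:,:,::-1])
E
python3 - <<'E'
from h import *
np.set_printoptions(precision=1,suppress=True)
o=get_obs();print(o)
for n in('scene','top'):
    s=snap(n);save(s,n+'0.png');print(n,s['C'])
    for k in['bin','bin_mouth','bar_a','forceps','tray','dish','rack','rack_handle']:
        p=place_of(s,k);r=regions_of(s,k) 
        print(k,[(np.array(a['position']).round(1),round(a['score'],2)) for a in p[:3]],[(a['rect'],round(a['score'],2),np.median(cloud(s,a['region']),0)) for a in r[:3] if a['region'].any()])
E
```

```text
{'t': 0.0, 'joint_pos': array([-1.2,  0.3, -0.1,  1.2, -0. ,  1.6]), 'qd': array([-0.,  0., -0.,  0., -0.,  0.]), 'joint_torque': array([ -0. , -40.6,  25.4,   0. ,  -0. ,  -0. ]), 'ee_pos': array([ 197.3, -485.8,  231.8]), 'tcp_rot': array([-3.1,  0. ,  0.4]), 'ft_force': array([-0.2,  0. , -0.9]), 'wrist_torque': array([ 0.,  0., -0.]), 'finger_force': 0.0, 'gripper_width': 85.14365415715999}
scene [[   0.1    0.8   -0.6 1455.4]
 [   1.    -0.1    0.1 -206.1]
 [   0.    -0.6   -0.8 1156.8]
 [   0.     0.     0.     1. ]]
bin [(array([202. , 384.5]), 0.95)] [([336.1, 148.5, 111.7, 91.0], 0.94, array([555.2, 332.8,  59.6]))]
bin_mouth [(array([184.8, 369.6]), 0.8)] [([336.7, 149.1, 113.3, 87.7], 0.61, array([554.3, 332.9,  59.7]))]
bar_a [(array([189. , 377.7]), 0.63), (array([212.3, 392.7]), 0.55)] [([346.9, 180.8, 40.7, 10.4], 0.66, array([487.5, 281.1,  24. ])), ([361.1, 204.1, 40.5, 15.1], 0.57, array([600.5, 288.2,  24.4])), ([290.6, 223.8, 35.9, 25.4], 0.18, array([679.4,  43.3,  30.7]))]
forceps [(array([202. , 387.9]), 0.77), (array([211.5, 392. ]), 0.35)] [([355.5, 195.3, 39
[... 1212 characters left out ...]
12.6]))]
tray [(array([209.6, 331.6]), 0.62)] [([293.8, 149.6, 77.9, 114.1], 0.58, array([ 508.7, -268.8,    5.4]))]
dish [(array([147.4, 216.3]), 0.63), (array([208.3, 332.1]), 0.43), (array([190.1, 135.9]), 0.16)] [([191.2, 123.4, 49.2, 45.4], 0.87, array([669.3,  45.9,  32.1])), ([59.5, 148.8, 106.0, 104.0], 0.37, array([537.7, 330. ,  87.3]))]
rack [(array([147. , 212.8]), 0.75)] [([195.2, 129.6, 39.6, 33.0], 0.7, array([684.4,  47.8,  18.1])), ([363.9, 263.7, 47.9, 17.9], 0.48, array([ 326.5, -408.8,   15.2]))]
rack_handle [(array([143.3, 214.2]), 0.75)] [([199.7, 130.2, 35.2, 29.2], 0.78, array([683.8,  48.8,  18.9])), ([385.9, 141.4, 31.9, 24.8], 0.6, array([ 642.5, -466.7,   61.3]))]
```

```bash
python3 - <<'E'
import cv2,numpy as np
a=cv2.imread('pics/scene0.png')[130:290,140:470];b=cv2.imread('pics/top0.png')[100:300,40:440]
a=cv2.resize(a,(660,320),interpolation=3);b=cv2.resize(b,(560,280),interpolation=3)
o=np.zeros((600,660,3),np.uint8);o[:320]=a;o[320:,:560]=b;cv2.imwrite('pics/both.png',o)
E
```

```text
(no output)
```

View pics/both.png

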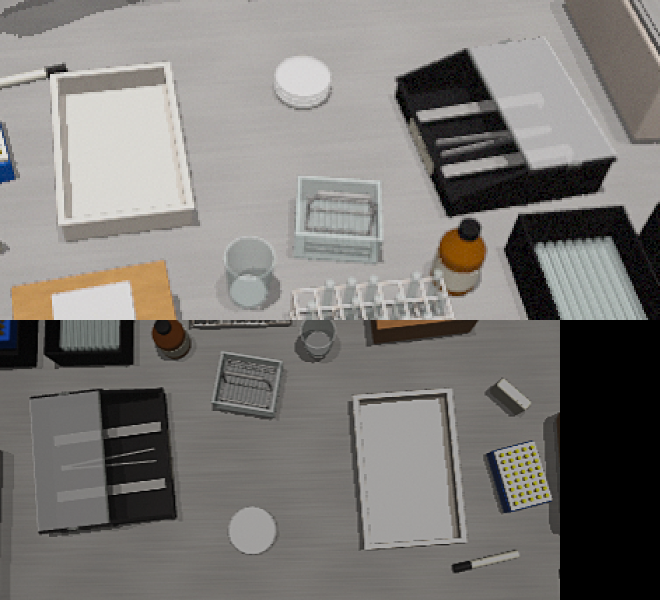

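The bin (top view px ≈115,200) opens toward −y, with bars at its outer places and the forceps in the middle. The tray is at px ≈332,208 and the dish with the rack at px ≈215,146. Next I'll measure orientations and plan a wrist survey.

```bash
cat >> h.py <<'E'
def go(p,yaw=None,o=None):
    """tool-frame shift to p, and turn about tool z to get tool-y axis at angle yaw (world, mod pi)"""
    T=T_tool(); R=T[:3,:3]; d=R.T@(np.array(p,float)-T[:3,3]); print('dp',d.round(1),end=' ')
    if yaw is not None:
        cur=np.arctan2(R[1,1],R[0,1]); e=(yaw-cur+np.pi/2)%np.pi-np.pi/2; print('twist z',round(-e,4),'rows',round(abs(e)/.12,1),end=' ')
    tilt=np.cross(R[:,2],[0,0,-1]); print('tilt fix tool',(R.T@tilt).round(4))
E
python3 - <<'E'
from h import *
np.set_printoptions(precision=4,suppress=True)
T=T_tool();print(T);s=snap('wrist');print(np.array(s['hand_eye']),s['intrinsics'])
for n in('scene','top'):
    s=snap(n)
    for k,z0,z1 in(('bin',86,96),('tray',46,54),('dish',58,66),('bar_a',19,27),('rack_handle',86,100)):
        for a in regions_of(s,k)[:2]:
            P=cloud(s,a['region']);P=P[(P[:,2]>z0)&(P[:,2]<z1)]
            if len(P)<8: print(n,k,'few');continue
            (c,sz,an)=cv2.minAreaRect(P[:,:2].astype(np.float32)); print(n,k,len(P),np.round(c,1),np.round(sz,1),round(an,1),P[:,2].mean().round(1),round(a['score'],2))
print('tray');go([500,-268,330],0)
E
```

```text
[[   0.9265    0.3763    0.      197.5722]
 [   0.3763   -0.9265   -0.     -486.4007]
 [   0.        0.       -1.      232.605 ]
 [   0.        0.        0.        1.    ]]
[[   0.0006   -0.9574   -0.2888   74.2789]
 [   1.        0.0003    0.001     0.585 ]
 [  -0.0008   -0.2888    0.9574 -141.8634]
 [   0.        0.        0.        1.    ]] [[305.7931   0.     260.4668]
 [  0.     305.7931 192.336 ]
 [  0.       0.       1.    ]]
scene bin 2641 [536.9 373.1] [266.  154.5] 3.4 92.1 0.59
scene tray 771 [ 511.6 -265.4] [305.1 195.6] 3.0 50.8 0.98
scene bar_a 197 [599.  289.4] [ 23.2 131. ] 6.3 23.9 0.83
scene bar_a 161 [486.5 279. ] [ 22.6 132.5] 5.3 23.7 0.67
scene rack_handle 63 [689.9  47.1] [84.3 10.4] 79.9 96.1 0.79
top bin 4707 [531.9 371.2] [263.3 153.3] 5.2 91.0 0.63
top tray 1244 [ 508.9 -263.2] [300.3 196.5] 3.0 50.1 0.68
top tray few
top dish 294 [681.9  45.9] [119.5 106.7] 79.3 61.9 0.63
top bar_a 260 [484.3 267.5] [ 20.1 114.8] 6.4 23.0 0.8
top bar_a 96 [681.   44.7] [115.2 104.9] 79.0 23.5 0.57
top rack_handle 75 [686.1  47.4] [75.5 10.2] 77.4 96.5 0.85
tray
dp [362.4 -88.6 -97.4] twist z -1.185 rows 9.9 tilt fix tool [-0.  0.  0.]
```

Emit:
drive_tool(
  claw=[85,85,85,85,85,85,85,85,85,85],
  dp=[
    [36,-9,-10],
    [36,-9,-10],
    [36,-9,-10],
    [36,-9,-10],
    [36,-9,-10],
    [36,-9,-10],
    [36,-9,-10],
    [36,-9,-10],
    [36,-9,-10],
    [36,-9,-10],
  ],
  twist=[
    [0,0,0],
    [0,0,0],
    [0,0,0],
    [0,0,0],
    [0,0,0],
    [0,0,0],
    [0,0,0],
    [0,0,0],
    [0,0,0],
    [0,0,0],
  ],
)

```text
t: 3.18
ee_pos: [498.5, -266.2, 333.2]
tcp_rot: [3.141, -0.0, 0.386]
ft_force: [0.8, -0.6, -0.3]
gripper_width: 85.1
finger_force: 0.0
```

Emit:
drive_tool(
  claw=[40,40,40,40,40,40,40,40,40,40,40,40],
  dp=[
    [0,0,0],
    [0,0,0],
    [0,0,0],
    [0,0,0],
    [0,0,0],
    [0,0,0],
    [0,0,0],
    [0,0,0],
    [0,0,0],
    [0,0,0],
    [0,0,0],
    [0,0,0],
  ],
  twist=[
    [0,0,-0.12],
    [0,0,-0.12],
    [0,0,-0.12],
    [0,0,-0.12],
    [0,0,-0.12],
    [0,0,-0.12],
    [0,0,-0.12],
    [0,0,-0.12],
    [0,0,-0.12],
    [0,0,-0.12],
    [0,0,-0.07],
    [0,0,0],
  ],
)

```text
t: 4.18
ee_pos: [497.2, -267.6, 332.6]
tcp_rot: [-3.141, -0.0, 1.657]
ft_force: [-0.1, 0.4, -0.1]
gripper_width: 40.1
finger_force: 0.0
```

```bash
python3 - <<'E'
from h import *
np.set_printoptions(precision=2,suppress=True)
o=get_obs();print(o['t'],o['joint_pos'],o['ee_pos'],o['tcp_rot'],o['gripper_width'])
s=snap('wrist');save(s,'w_tray.png')
for a in regions_of(s,'tray')[:1]:
    P=cloud(s,a['region']);P=P[(P[:,2]>46)&(P[:,2]<55)]
    print(a['rect'],len(P),cv2.minAreaRect(P[:,:2].astype(np.float32)),np.median(P[:,2]))
go([540,215,330],np.radians(5.5))
E
```

```text
4.1833 [-0.49  0.31  0.19  1.45 -0.    0.99] [ 497.21 -267.55  332.56] [-3.14 -0.    1.66] 40.064057837344514
[157.9, 76.0, 228.7, 146.0] 5354 ((511.2247009277344, -264.6827392578125), (300.9356689453125, 197.01670837402344), 2.925560712814331) 50.40612453519475
dp [477.3  82.7   2.6] twist z -0.0129 rows 0.1 tilt fix tool [-0. -0.  0.]
```

View pics/w_tray.png

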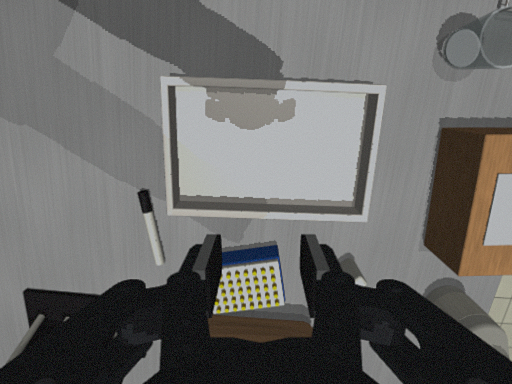

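The tray rims show fully (cols 162–385, rows 76–221), centre about (511,−265), yaw 2.9°. On to the bin.

Emit:
drive_tool(
  claw=[40,40,40,40,40,40,40,40,40,40,40,40,40,40],
  dp=[
    [40,7,0],
    [40,7,0],
    [40,7,0],
    [40,7,0],
    [40,7,0],
    [40,7,0],
    [40,7,0],
    [40,7,0],
    [40,7,0],
    [40,7,0],
    [40,7,0],
    [38,6,0],
    [0,0,0],
    [0,0,0],
  ],
  twist=[
    [0,0,0],
    [0,0,0],
    [0,0,0],
    [0,0,0],
    [0,0,0],
    [0,0,0],
    [0,0,0],
    [0,0,0],
    [0,0,0],
    [0,0,0],
    [0,0,0],
    [0,0,0],
    [0,0,0],
    [0,0,0],
  ],
)

```text
t: 5.45
ee_pos: [539.1, 217.8, 331.9]
tcp_rot: [-3.141, 0.001, 1.658]
ft_force: [-0.5, -0.2, 0.1]
gripper_width: 40.3
finger_force: 0.0
```

```bash
python3 - <<'E'
from h import *
np.set_printoptions(precision=2,suppress=True)
s=snap('wrist');save(s,'w_bin.png')
for k,z0,z1 in(('bar_a',19,28),('forceps',3,20),('bin',84,97)):
  for a in regions_of(s,k)[:3]:
    P=cloud(s,a['region']);P=P[(P[:,2]>z0)&(P[:,2]<z1)]
    if len(P)<10: continue
    print(k,round(a['score'],2),np.round(a['rect']),len(P),cv2.minAreaRect(P[:,:2].astype(np.float32)),np.median(P[:,2]),P[:,1].min())
# lip and cover edge profile along y at mid x's
H,W=s['z_map'].shape
g=np.ones((H,W),bool);P=cloud(s,g)
for x in(515,545,570):
    Q=P[(abs(P[:,0]-x)<4)&(P[:,1]>190)&(P[:,1]<420)]
    Q=Q[np.argsort(Q[:,1])]
    for y in range(190,345,8):
        q=Q[(Q[:,1]>=y)&(Q[:,1]<y+8)]
        print(x,y,len(q),q[:,2].min().round() if len(q) else '',q[:,2].max().round() if len(q) else '',end=' | ')
    print()
E
```

```text
bar_a 0.83 [295.  85.  23.  70.] 1002 ((602.0150756835938, 271.9443359375), (20.155092239379883, 98.81211853027344), 6.953825950622559) 23.507342321040568 222.38177050843757
bar_a 0.6 [220.  85.  18.  70.] 958 ((488.3313903808594, 261.14764404296875), (20.273067474365234, 97.44495391845703), 6.356321811676025) 23.510587565731356 212.3437948462252
bar_a 0.46 [137. 224.  58.  57.] 135 ((403.98150634765625, 73.52073669433594), (24.4655818939209, 79.26771545410156), 79.81402587890625) 24.976422625530006 54.471751545946375
forceps 0.85 [258.  78.  22.  61.] 281 ((547.365478515625, 277.0577392578125), (25.4522762298584, 79.877197265625), 6.16497802734375) 13.276697432243168 236.47504993791534
bin 0.93 [153.   0. 234. 167.] 18767 ((538.35205078125, 348.37335205078125), (264.3935852050781, 108.28313446044922), 5.645074367523193) 91.52575112267789 282.67971023731593
515 190 5 43.0 45.0 | 515 198 59 4.0 47.0 | 515 206 37 2.0 373.0 | 515 214 116 1.0 377.0 | 515 222 1434 2.0 421.0 | 515 230 1547 3.0 428.0 | 515 238 28 2.0 6.0 | 515 246 26 2.0 5.0 | 515 254 31 2.0 6.0 | 515 262 27 2.0 5.0 | 515 2
[... 392 characters left out ...]
| 545 254 29 3.0 5.0 | 545 262 28 2.0 6.0 | 545 270 31 2.0 6.0 | 545 278 29 2.0 5.0 | 545 286 31 2.0 6.0 | 545 294 31 2.0 5.0 | 545 302 30 2.0 5.0 | 545 310 63 1.0 95.0 | 545 318 49 90.0 94.0 | 545 326 49 90.0 93.0 | 545 334 51 89.0 94.0 | 545 342 52 90.0 94.0 | 
570 190 9 -1.0 3.0 | 570 198 12 44.0 47.0 | 570 206 58 2.0 47.0 | 570 214 25 2.0 6.0 | 570 222 414 2.0 419.0 | 570 230 526 2.0 419.0 | 570 238 30 2.0 6.0 | 570 246 26 2.0 5.0 | 570 254 29 2.0 5.0 | 570 262 31 1.0 5.0 | 570 270 27 2.0 5.0 | 570 278 33 1.0 6.0 | 570 286 27 2.0 5.0 | 570 294 32 2.0 5.0 | 570 302 33 3.0 6.0 | 570 310 48 1.0 93.0 | 570 318 54 3.0 93.0 | 570 326 48 90.0 94.0 | 570 334 47 90.0 93.0 | 570 342 55 89.0 93.0 |
```

View pics/w_bin.png

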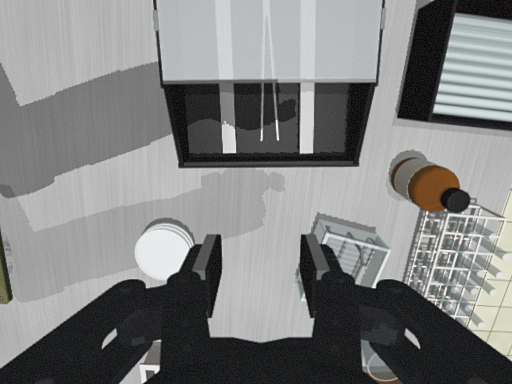

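The bars (cols 220–238 and 295–318, rows 85–155) lie either side of the forceps (258–280). I'll take the one at x≈602 first.

```bash
python3 - <<'E'
from h import *
go([602.2,267,110],np.radians(6.6))
E
```

```text
dp [ 47.3  67.  222.8] twist z -0.0324 rows 0.3 tilt fix tool [-0.      0.0004  0.    ]
```

Emit:
drive_tool(
  claw=[40,40,40,40,40,40,40,40,40,40],
  dp=[
    [6.8,9.6,31.8],
    [6.8,9.6,31.8],
    [6.8,9.6,31.8],
    [6.8,9.6,31.8],
    [6.8,9.6,31.8],
    [6.8,9.6,31.8],
    [6.8,9.6,31.8],
    [0,0,0],
    [0,0,0],
    [0,0,0],
  ],
  twist=[
    [0,0,0],
    [0,0,0],
    [0,0,0],
    [0,0,0],
    [0,0,0],
    [0,0,0],
    [0,0,0],
    [0,0,-0.032],
    [0,0,0],
    [0,0,0],
  ],
)

```text
t: 6.48
ee_pos: [602.6, 267.5, 110.3]
tcp_rot: [-3.141, 0.0, 1.685]
ft_force: [0.2, 0.5, 0.6]
gripper_width: 39.7
finger_force: 0.0
```

```bash
python3 - <<'E'
from h import *
np.set_printoptions(precision=2,suppress=True)
s=snap('wrist');save(s,'w_g1.png')
for a in regions_of(s,'bar_a')[:3]:
    P=cloud(s,a['region']);P=P[(P[:,2]>17)&(P[:,2]<30)]
    if len(P)<10: continue
    print(round(a['score'],2),np.round(a['rect']),len(P),cv2.minAreaRect(P[:,:2].astype(np.float32)),np.median(P[:,2]))
go([602.2,267,30],np.radians(6.6))
E
```

```text
0.91 [248. 146.  25. 106.] 2643 ((602.3468627929688, 265.23077392578125), (19.884613037109375, 86.6171646118164), 6.8864970207214355) 23.653036610876853
0.82 [ 97. 144.  49. 100.] 2656 ((489.3912353515625, 255.07388305664062), (20.922706604003906, 84.5571517944336), 6.387230396270752) 23.613835826996848
dp [-1.2 -1.5 81.8] twist z -0.0004 rows 0.0 tilt fix tool [ 0. -0.  0.]
```

View pics/w_g1.png

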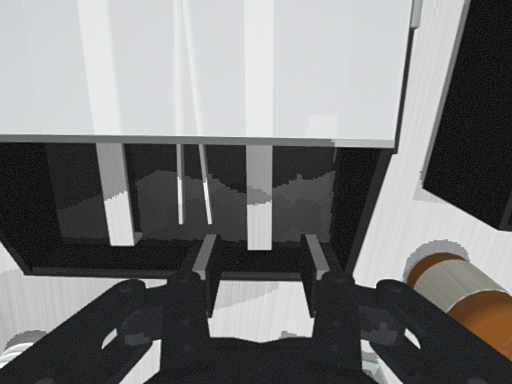

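The pads (cols 213 and 307) straddle the bar (col 260), and the forceps are clear of the left finger. Descending and closing.

Emit:
drive_tool(
  claw=[34,34,34,34,34,34,34],
  dp=[
    [0,0,20],
    [0,0,20],
    [0,0,15],
    [0,0,12],
    [0,0,8],
    [0,0,5],
    [0,0,0],
  ],
  twist=[
    [0,0,0],
    [0,0,0],
    [0,0,0],
    [0,0,0],
    [0,0,0],
    [0,0,0],
    [0,0,0],
  ],
)

```text
t: 7.17
ee_pos: [602.2, 268.6, 30.1]
tcp_rot: [3.142, 0.0, 1.687]
ft_force: [0.2, 0.1, -0.2]
gripper_width: 33.7
finger_force: 0.0
```

Emit:
drive_tool(
  claw=[10,10,10,10,10,10],
  dp=[
    [0,0,0],
    [0,0,0],
    [0,0,0],
    [0,0,0],
    [0,0,0],
    [0,0,0],
  ],
  twist=[
    [0,0,0],
    [0,0,0],
    [0,0,0],
    [0,0,0],
    [0,0,0],
    [0,0,0],
  ],
)

```text
t: 7.67
ee_pos: [602.4, 269.0, 30.3]
tcp_rot: [3.141, -0.0, 1.688]
ft_force: [-0.1, -0.2, -0.0]
gripper_width: 10.2
finger_force: 0.0
```

Emit:
drive_tool(
  claw=[10,10,10,10,10,10,10,10,10],
  dp=[
    [0,0,-4],
    [0,0,-8],
    [0,0,-8],
    [0,0,-8],
    [0,0,-8],
    [0,0,-8],
    [0,0,-6],
    [0,0,0],
    [0,0,0],
  ],
  twist=[
    [0,0,0],
    [0,0,0],
    [0,0,0],
    [0,0,0],
    [0,0,0],
    [0,0,0],
    [0,0,0],
    [0,0,0],
    [0,0,0],
  ],
)

```text
t: 8.42
ee_pos: [602.6, 269.1, 80.7]
tcp_rot: [3.14, -0.0, 1.688]
ft_force: [-0.7, 0.6, -0.2]
gripper_width: 10.1
finger_force: 0.0
```

```bash
python3 - <<'E'
from h import *
np.set_printoptions(precision=2,suppress=True)
s=snap('wrist');save(s,'w_h1.png')
P=cloud(s,np.ones(s['z_map'].shape,bool))
o=get_obs();print(o['gripper_width'],o['finger_force'],o['ft_force'])
# points on bar, strip region
for a in regions_of(s,'bar_a')[:2]:
    P=cloud(s,a['region']);P=P[(P[:,2]>50)&(P[:,2]<88)&(abs(P[:,0]-602)<14)]
    if len(P)<10: continue
    c=np.polyfit(P[:,1],P[:,2],1);print(a['score'],np.round(a['rect']),len(P),'slope',c[0],P[:,1].min(),P[:,1].max(),np.median(P[:,2]),cv2.minAreaRect(P[:,:2].astype(np.float32)))
E
```

```text
10.150655259378622 0.0 [0.73 0.6  0.01]
```

View pics/w_h1.png

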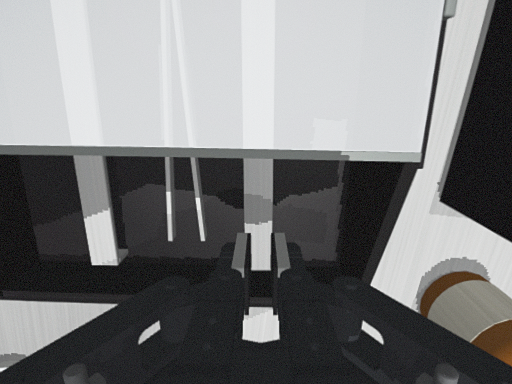

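The gripper closed to 10 mm on nothing: the bar (cols 243–274, rows 158–270) stayed on the floor. I'll check where the fingertips really are.

```bash
python3 - <<'E'
from h import *
np.set_printoptions(precision=1,suppress=True)
T=T_tool();s=snap('wrist');H=np.array(s['hand_eye'])
Ti=np.linalg.inv(T)
for r in range(232,300,8):
    for c in (236,240,244,279,283,287):
        z=s['z_map'][r,c]
        p=deproj(s,[[c,r]])
        if len(p): print((c,r),(Ti@np.r_[p[0],1])[:3],end=' ')
    print()
m=T_tool();print(T[:3,3], [ (k,v) for k,v in s.items() if k not in('img','z_map','intrinsics','distortion','C','hand_eye')])
# tip projection expected
for y in(-5,5):
  p=np.linalg.inv(H)@[0,y,25,1];print(cv2.projectPoints(p[:3].reshape(1,3),np.zeros(3),np.zeros(3),np.array(s['intrinsics']),np.array(s['distortion']))[0].ravel())
t=snap('top');
for a in regions_of(t,'bar_a')[:3]:
    P=cloud(t,a['region']);P=P[(P[:,2]>15)&(P[:,2]<90)]
    if len(P)>9:print(a['score'],len(P),cv2.minAreaRect(P[:,:2].astype(np.float32)),np.median(P[:,2]))
E
```

```text
(236, 232) [-24.8 -18.   75.8] (240, 232) [-25.2 -15.   76.7] (244, 232) [-24.9 -11.8  76.2] (279, 232) [-24.6  15.3  75.6] (283, 232) [-24.7  18.4  75.7] (287, 232) [-24.9  21.5  76.2] 
(236, 240) [ 10.2 -10.5 -11.1] (240, 240) [ 10.   -8.7 -10.6] (244, 240) [ 10.7  -6.7 -12.2] (279, 240) [ 10.3   9.7 -11.2] (283, 240) [ 10.2  11.5 -11.1] (287, 240) [-31.9  21.8  76.5] 
(236, 248) [ 10.6  -9.8 -19.9] (240, 248) [ 10.4  -8.1 -19.5] (244, 248) [ 10.2  -6.3 -19.2] (279, 248) [ 10.9   9.1 -20.5] (283, 248) [ 10.5  10.9 -19.7] (287, 248) [  6.2  13.5 -11.4] 
(236, 256) [ 10.   -9.4 -26.2] (240, 256) [ 10.3  -7.6 -26.7] (244, 256) [ 10.1  -6.  -26.2] (279, 256) [ 10.2   8.8 -26.5] (283, 256) [ 10.3  10.5 -26.6] (287, 256) [  9.8  12.2 -25.8] 
(236, 264) [ 10.5  -8.8 -33.5] (240, 264) [ 10.7  -7.2 -34. ] (244, 264) [ 10.2  -5.6 -33.1] (279, 264) [ 10.8   8.3 -34.1] (283, 264) [ 10.6   9.9 -33.8] (287, 264) [ 10.7  11.5 -33.9] 
(236, 272) [ 11.3  -8.2 -40.8] (240, 272) [  8.9  -7.  -36.9] (244, 272) [  9.2  -5.4 -37.4] (279, 272) [  8.4   8.3 -36. ] (283, 272) [ 11.2   9.4 -40.7] (287, 272)
[... 323 characters left out ...]
.7 -45.7] (283, 288) [ 11.8   8.7 -51.7] (287, 288) [ 12.4   9.9 -52.7] 
(236, 296) [ 11.5  -7.1 -55.9] (240, 296) [  9.4  -6.  -52.9] (244, 296) [ -2.8  -5.7 -35.8] (279, 296) [  3.8   7.8 -45.1] (283, 296) [ 12.8   8.2 -57.7] (287, 296) [ 12.3   9.6 -56.9] 
[601.9 268.7  79.6] [('shot', 10)]
[250.4 229. ]
[267.3 229. ]
0.55 145 ((592.17578125, 275.7135925292969), (23.94101333618164, 112.72969055175781), 15.71240234375) 23.204997270020385
0.53 227 ((485.4093322753906, 255.134765625), (19.549732208251953, 88.71392059326172), 6.0493340492248535) 23.279174436104768
0.19 1568 ((488.1685791015625, -478.2044372558594), (121.43314361572266, 86.82063293457031), 13.499676704406738) 55.52959808107994
```

```bash
python3 - <<'E'
from h import *
np.set_printoptions(precision=1,suppress=True)
T=T_tool();s=snap('wrist');Ti=np.linalg.inv(T)
for r in range(230,243):
    print(r,[(Ti@np.r_[p,1])[[0,2]].round(1).tolist() for c in (238,242,280,284) for p in deproj(s,[[c,r]])])
E
```

```text
230 [[-23.1, 75.8], [-23.2, 76.1], [-23.2, 76.0], [-22.4, 74.2]]
231 [[-24.1, 76.3], [-24.1, 76.1], [-23.8, 75.5], [-23.7, 75.3]]
232 [[-25.0, 76.2], [-24.5, 75.2], [-24.8, 75.9], [-24.7, 75.8]]
233 [[10.7, -4.3], [10.8, -4.6], [10.2, -3.2], [9.9, -2.6]]
234 [[10.2, -4.5], [10.3, -4.7], [10.1, -4.1], [9.9, -3.7]]
235 [[10.7, -6.7], [10.5, -6.2], [10.1, -5.3], [10.5, -6.2]]
236 [[10.5, -7.2], [10.4, -7.1], [10.4, -7.0], [10.8, -7.9]]
237 [[11.1, -9.7], [10.8, -9.0], [10.1, -7.5], [10.4, -8.3]]
238 [[11.1, -10.7], [10.3, -9.1], [10.8, -10.1], [10.1, -8.7]]
239 [[10.5, -10.6], [10.3, -10.1], [10.6, -10.8], [10.1, -9.7]]
240 [[10.4, -11.4], [10.3, -11.2], [10.4, -11.4], [10.3, -11.2]]
241 [[10.4, -12.5], [10.6, -12.9], [10.5, -12.8], [9.9, -11.4]]
242 [[10.6, -13.9], [10.3, -13.4], [10.2, -13.2], [10.9, -14.7]]
```

The fingertips really stand about 3 mm *behind* the reported TCP, not 25 mm ahead. So I'll go about 28 mm deeper than planned, watching the force.

Emit:
drive_tool(
  claw=[34,34,34,34,34,34,34,34,34,34],
  dp=[
    [0,-1,0],
    [0,0,0],
    [0,0,15],
    [0,0,18],
    [0,0,15],
    [0,0,10],
    [0,0,6],
    [0,0,4],
    [0,0,2],
    [0,0,0],
  ],
  twist=[
    [0,0,0],
    [0,0,0],
    [0,0,0],
    [0,0,0],
    [0,0,0],
    [0,0,0],
    [0,0,0],
    [0,0,0],
    [0,0,0],
    [0,0,0],
  ],
)

```text
t: 9.55
ee_pos: [601.5, 268.9, 10.1]
tcp_rot: [3.141, -0.0, 1.688]
ft_force: [0.9, 0.0, -0.2]
gripper_width: 33.9
finger_force: 0.0
```

Emit:
drive_tool(
  claw=[10,10,10,10,10,10],
  dp=[
    [0,0,0],
    [0,0,0],
    [0,0,0],
    [0,0,0],
    [0,0,0],
    [0,0,0],
  ],
  twist=[
    [0,0,0],
    [0,0,0],
    [0,0,0],
    [0,0,0],
    [0,0,0],
    [0,0,0],
  ],
)

```text
t: 10.05
ee_pos: [601.9, 269.1, 10.9]
tcp_rot: [3.14, -0.0, 1.688]
ft_force: [-0.9, -0.4, 6.3]
gripper_width: 17.9
finger_force: 59.1
```

Emit:
drive_tool(
  claw=[10,10,10,10,10,10,10,10,10,10],
  dp=[
    [0,0,-2],
    [0,0,-4],
    [0,0,-7],
    [0,0,-8],
    [0,0,-8],
    [0,0,-8],
    [0,0,-8],
    [0,0,-5],
    [0,0,0],
    [0,0,0],
  ],
  twist=[
    [0,0,0],
    [0,0,0],
    [0,0,0],
    [0,0,0],
    [0,0,0],
    [0,0,0],
    [0,0,0],
    [0,0,0],
    [0,0,0],
    [0,0,0],
  ],
)

```text
t: 10.88
ee_pos: [601.6, 268.9, 60.6]
tcp_rot: [3.141, -0.0, 1.688]
ft_force: [-0.2, 0.3, -2.7]
gripper_width: 18.1
finger_force: 58.6
```

```bash
python3 - <<'E'
from h import *
np.set_printoptions(precision=3,suppress=True)
s=snap('wrist');save(s,'w_h1b.png')
P=cloud(s,np.ones(s['z_map'].shape,bool))
Q=P[(abs(P[:,0]-602-(269-P[:,1])*.115)<6)&(P[:,1]>283)&(P[:,1]<345)&(P[:,2]<88)&(P[:,2]>30)]
if len(Q): print(len(Q),np.polyfit(Q[:,1],Q[:,2],1),Q[:,1].min(),Q[:,1].max(),np.median(Q[:,2]))
E
```

```text
1734 [-0.014 76.935] 283.0137961881656 313.8219762683276 72.70308324950118
```

View pics/w_h1b.png

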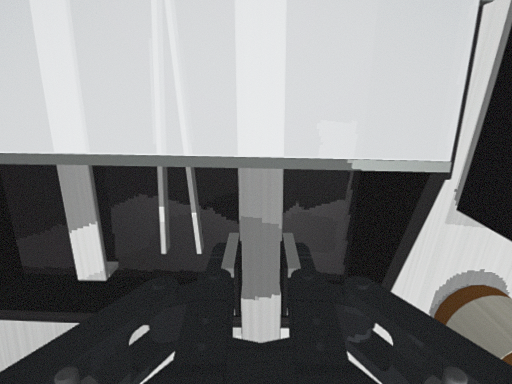

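The bar is held level (strip top z≈73, clear of the lip at 45 and the cover at 88). Drawing it out toward −y, with some −x to pass the dish, then up.

Emit:
drive_tool(
  claw=[10,10,10,10,10,10,10,10,10,10,10,10,10],
  dp=[
    [-12,0,0],
    [-24,-4,0],
    [-24,-8,0],
    [-24,-8,0],
    [-24,-8,0],
    [-24,-8,0],
    [-24,-4,-12],
    [-22,0,-22],
    [-20,0,-25],
    [-20,0,-25],
    [-15,0,-20],
    [0,0,-10],
    [0,0,0],
  ],
  twist=[
    [0,0,0],
    [0,0,0],
    [0,0,0],
    [0,0,0],
    [0,0,0],
    [0,0,0],
    [0,0,0],
    [0,0,0],
    [0,0,0],
    [0,0,0],
    [0,0,0],
    [0,0,0],
    [0,0,0],
  ],
)

```text
t: 12.02
ee_pos: [590.2, 31.5, 176.4]
tcp_rot: [3.137, 0.0, 1.686]
ft_force: [0.0, 0.6, -2.0]
gripper_width: 17.8
finger_force: 58.8
```

```bash
cat >> h.py <<'E'
TC=np.array([511,-264.7]); TY=np.radians(2.95)
def tray(x,y): return TC+[x*np.cos(TY)-y*np.sin(TY),x*np.sin(TY)+y*np.cos(TY)]
E
python3 - <<'E'
from h import *
np.set_printoptions(precision=2,suppress=True)
T=T_tool();print(T[:3,3])
for n in('scene','top'):
    s=snap(n)
    for a in regions_of(s,'bar_a')[:3]:
        P=cloud(s,a['region']);P=P[(P[:,2]>T[2,3])&(P[:,2]<T[2,3]+26)]
        if len(P)>9:print(n,round(a['score'],2),len(P),cv2.minAreaRect(P[:,:2].astype(np.float32)),np.median(P[:,2]))
go([*tray(30,-61),140],TY)
E
```

```text
[590.23  31.51 176.38]
scene 0.9 326 ((583.7884521484375, 89.05399322509766), (25.331703186035156, 211.9873046875), 6.212455749511719) 188.25807221993728
dp [-349.8  -84.9   32.3] twist z 0.0665 rows 0.6 tilt fix tool [-0. -0.  0.]
```

Emit:
drive_tool(
  claw=[10,10,10,10,10,10,10,10,10,10,10,10,10,10,10],
  dp=[
    [-15,-4,0],
    [-30,-7,0],
    [-35,-8.5,0],
    [-35,-8.5,0],
    [-35,-8.5,4],
    [-35,-8.5,6],
    [-35,-8.5,6],
    [-35,-8.5,6],
    [-35,-8.5,6],
    [-30,-7,4],
    [-20,-5,0],
    [-10,-2.5,0],
    [0,0,0],
    [0,0,0],
    [0,0,0],
  ],
  twist=[
    [0,0,0],
    [0,0,0],
    [0,0,0],
    [0,0,0],
    [0,0,0],
    [0,0,0],
    [0,0,0],
    [0,0,0],
    [0,0,0],
    [0,0,0],
    [0,0,0.033],
    [0,0,0.033],
    [0,0,0],
    [0,0,0],
    [0,0,0],
  ],
)

```text
t: 13.47
ee_pos: [544.9, -322.8, 141.6]
tcp_rot: [-3.141, -0.001, 1.624]
ft_force: [-0.7, 0.2, -1.5]
gripper_width: 18.1
finger_force: 58.8
```

```bash
cat > chk.py <<'E'
from h import *
np.set_printoptions(precision=2,suppress=True)
T=T_tool();print(T[:3,3],T[:3,2])
for n in('scene','top','scene','top'):
    s=snap(n)
    for a in regions_of(s,'bar_a')[:3]:
        P=cloud(s,a['region']);P=P[(P[:,2]>T[2,3]+4)&(P[:,2]<T[2,3]+24)]
        if len(P)>30:
            (c,z,an)=cv2.minAreaRect(P[:,:2].astype(np.float32)); d=np.array(c)-T[:2,3]
            if abs(d).max()>120: continue
            Q=P-P.mean(0);u=np.array([-np.sin(TY),np.cos(TY)]);l=Q[:,:2]@u
            print(n,round(a['score'],2),len(P),np.round(c,1),np.round(z,1),round(an,1),'along',T[:2,0]@d,'side',T[:2,1]@d,'ztop',np.median(P[:,2])-T[2,3],'slope',np.polyfit(l,Q[:,2],1)[0])
    for a in regions_of(s,'tray')[:1]:
        P=cloud(s,a['region']);P=P[(P[:,2]>46)&(P[:,2]<54)]
        print(n,'tray',len(P),cv2.minAreaRect(P[:,:2].astype(np.float32)))
E
python3 chk.py
```

```text
[ 544.94 -322.85  141.59] [-0.  0. -1.]
scene 0.97 384 [ 543.  -263.4] [ 27.4 214.3] 4.7 along 59.4804565921196 side 1.1910516980793708 ztop 12.398401509746265 slope -0.013522033112516988
scene tray 723 ((510.4347839355469, -265.5065612792969), (305.45623779296875, 195.8272247314453), 2.9273972511291504)
top 0.55 437 [ 538.3 -231.1] [ 20.  152.6] 3.0 along 91.96522537292587 side -1.7464858660274132 ztop 11.375953315348937 slope -0.016867042311367927
top tray 652 ((509.0653991699219, -262.1580810546875), (300.1389465332031, 194.77847290039062), 2.911334753036499)
scene 0.95 366 [ 542.4 -264.1] [ 27.4 210.9] 2.0 along 58.793590920282924 side 0.6022175485433845 ztop 12.821984588842867 slope -0.010244077414497467
scene tray 673 ((512.0950927734375, -265.6896667480469), (301.7113342285156, 195.55271911621094), 3.0893664360046387)
top 0.74 484 [ 538.5 -233.6] [ 20.2 157.3] 3.1 along 89.4394357602677 side -1.6765584003149243 ztop 11.598000137993807 slope -0.01889665197753704
top tray 618 ((508.91815185546875, -260.85369873046875), (299.45318603515625, 192.6370849609375), 2.7471837997436523)
```

Both cameras put the bar centre within about 1 mm of the intended place. Lowering it.

Emit:
drive_tool(
  claw=[10,10,10,10,10,10,10,10,10],
  dp=[
    [0,0,15],
    [0,0,20],
    [0,0,20],
    [0,0,18],
    [0,0,12],
    [0,0,6],
    [0,0,3],
    [0,0,0],
    [0,0,0],
  ],
  twist=[
    [0,0,0],
    [0,0,0],
    [0,0,0],
    [0,0,0],
    [0,0,0],
    [0,0,0],
    [0,0,0],
    [0,0,0],
    [0,0,0],
  ],
)

```text
t: 14.82
ee_pos: [545.4, -325.2, 48.8]
tcp_rot: [3.14, 0.001, 1.622]
ft_force: [-0.3, -1.5, -1.9]
gripper_width: 18.0
finger_force: 58.8
```

Emit:
drive_tool(
  claw=[10,10,10,10,10],
  dp=[
    [0,0,1],
    [0,0,1],
    [0,0,1],
    [0,0,0.5],
    [0,0,0],
  ],
  twist=[
    [0,0,0],
    [0,0,0],
    [0,0,0],
    [0,0,0],
    [0,0,0],
  ],
)

```text
t: 15.23
ee_pos: [544.9, -324.8, 44.6]
tcp_rot: [3.141, 0.0, 1.622]
ft_force: [-0.4, 0.5, -2.5]
gripper_width: 18.1
finger_force: 58.8
```

Emit:
drive_tool(
  claw=[10,10,10,10,10],
  dp=[
    [1.5,0,0],
    [0,0,1],
    [0,0,1],
    [0,0,0.5],
    [0,0,0],
  ],
  twist=[
    [0,0,0],
    [0,0,0],
    [0,0,0],
    [0,0,0],
    [0,0,0],
  ],
)

```text
t: 15.65
ee_pos: [544.9, -323.1, 43.0]
tcp_rot: [3.141, -0.0, 1.622]
ft_force: [-1.6, 1.1, 5.4]
gripper_width: 18.1
finger_force: 59.4
```

Emit:
drive_tool(
  claw=[10,22,26,32,32,32,32,32,32,32,32,32,32],
  dp=[
    [0,0,0.5],
    [0,0,0],
    [0,0,0],
    [0,0,0],
    [0,0,-5],
    [0,0,-15],
    [0,0,-25],
    [0,0,-35],
    [0,0,-40],
    [0,0,-40],
    [0,0,-25],
    [0,0,0],
    [0,0,0],
  ],
  twist=[
    [0,0,0],
    [0,0,0],
    [0,0,0],
    [0,0,0],
    [0,0,0],
    [0,0,0],
    [0,0,0],
    [0,0,0],
    [0,0,0],
    [0,0,0],
    [0,0,0],
    [0,0,0],
    [0,0,0],
  ],
)

```text
t: 16.73
ee_pos: [546.0, -324.0, 228.9]
tcp_rot: [3.137, 0.003, 1.622]
ft_force: [-0.1, 0.4, 0.3]
gripper_width: 31.9
finger_force: 0.0
```

```bash
cat > chk2.py <<'E'
from h import *
np.set_printoptions(precision=2,suppress=True)
u=np.array([np.cos(TY),np.sin(TY)]);v=np.array([-u[1],u[0]])
for n in('wrist','scene','top'):
    s=snap(n);save(s,'c_%s_%d.png'%(n,get_obs()['t']*10));tc=TC
    for a in regions_of(s,'tray')[:1]:
        P=cloud(s,a['region']);P=P[(P[:,2]>46)&(P[:,2]<53)];r=cv2.minAreaRect(P[:,:2].astype(np.float32));print(n,'tray',r)
        if abs(r[1][0]-300)<6 and abs(r[1][1]-196)<5: tc=np.array(r[0])
    for a in regions_of(s,'bar_a')[:3]:
        P=cloud(s,a['region']);P=P[(P[:,2]>50.5)&(P[:,2]<62)]
        if len(P)>30:
            (c,z,an)=cv2.minAreaRect(P[:,:2].astype(np.float32)); d=np.array(c)-tc
            if np.hypot(*d)>150: continue
            l=(P[:,:2]-tc)@v
            print(n,round(a['score'],2),len(P),np.round(c,1),np.round(z,1),round(an,1),'tray x,y',d@u,d@v,'ends',l.min(),l.max(),'z',np.median(P[:,2]),'slope',np.polyfit(l,P[:,2],1)[0])
E
python3 chk2.py; python3 -c "
from h import *
go([489.4,256,250],np.radians(6.4))"
```

```text
wrist tray ((511.427978515625, -264.791015625), (301.0146789550781, 196.83473205566406), 2.962852954864502)
wrist 0.88 4083 [ 542.9 -266. ] [ 20.1 206.9] 3.1 tray x,y 31.40874911420561 -2.8083580227126825 ends -106.25878255240528 100.64851432680233 z 55.57504242804663 slope -0.0012635396046895527
scene tray ((510.73858642578125, -265.3055725097656), (302.83465576171875, 195.45338439941406), 2.8851559162139893)
scene 0.65 394 [ 543.2 -262. ] [ 25.8 208.2] 3.7 tray x,y 32.60082484806447 1.596426169423865 ends -102.4484022842781 105.66058416038351 z 56.33510264582071 slope -0.0016059379123393896
top tray ((508.867431640625, -262.50042724609375), (299.85614013671875, 195.22698974609375), 2.9505903720855713)
top 0.89 469 [ 539.1 -249.6] [ 20.1 185.3] 3.1 tray x,y 30.865243891459883 11.314148882775529 ends -81.29844563114212 103.93025431103628 z 55.30945363752289 slope -0.0008401280635961857
dp [581.1 -25.4 -23.9] twist z -0.0607 rows 0.5 tilt fix tool [-0.0015 -0.001   0.    ]
```

Bar 1 lies flat on the rims at tray x≈+31 (z 55.5, both ends over). Back for the second bar.

Emit:
drive_tool(
  claw=[34,34,34,34,34,34,34,34,34,34,34,34,34,34,34,34,34,34],
  dp=[
    [30,-1,0],
    [38,-1.7,0],
    [38,-1.7,0],
    [38,-1.7,0],
    [38,-1.7,0],
    [38,-1.7,0],
    [38,-1.7,0],
    [38,-1.7,0],
    [38,-1.7,0],
    [38,-1.7,0],
    [38,-1.7,0],
    [38,-1.7,0],
    [38,-1.7,10],
    [38,-1.7,20],
    [38,-1.7,20],
    [19,-1,30],
    [0,0,30],
    [0,0,0],
  ],
  twist=[
    [0,0,0],
    [0,0,0],
    [0,0,0],
    [0,0,0],
    [0,0,0],
    [0,0,0],
    [0,0,0],
    [0,0,0],
    [0,0,0],
    [0,0,0],
    [0,0,0],
    [0,0,0],
    [0,0,0],
    [0,0,0],
    [0,0,0],
    [0,0,-0.03],
    [0,0,-0.03],
    [0,0,0],
  ],
)

```text
t: 18.68
ee_pos: [485.1, 252.7, 112.1]
tcp_rot: [-3.132, 0.004, 1.685]
ft_force: [-1.8, -1.5, 0.2]
gripper_width: 33.8
finger_force: 0.0
```

```bash
python3 - <<'E'
from h import *
np.set_printoptions(precision=2,suppress=True)
s=snap('wrist')
for a in regions_of(s,'bar_a')[:3]:
    P=cloud(s,a['region']);P=P[(P[:,2]>17)&(P[:,2]<30)]
    if len(P)<10: continue
    print(round(a['score'],2),np.round(a['rect']),len(P),cv2.minAreaRect(P[:,:2].astype(np.float32)),np.median(P[:,2]))
go([489,257.5,10],np.radians(6.4))
E
```

```text
0.85 [253. 137.  28. 108.] 2591 ((489.4341735839844, 255.583740234375), (19.427629470825195, 86.64149475097656), 6.228480339050293) 23.635817092104787
dp [  4.9   1.5 106.9] twist z -0.0012 rows 0.0 tilt fix tool [-0.  0.  0.]
```

Emit:
drive_tool(
  claw=[34,34,34,34,34,34,34,34,34],
  dp=[
    [5,1.7,15],
    [0,0,25],
    [0,0,25],
    [0,0,20],
    [0,0,12],
    [0,0,6],
    [0,0,4],
    [0,0,0],
    [0,0,0],
  ],
  twist=[
    [0,0,0],
    [0,0,0],
    [0,0,0],
    [0,0,0],
    [0,0,0],
    [0,0,0],
    [0,0,0],
    [0,0,0],
    [0,0,0],
  ],
)

```text
t: 19.53
ee_pos: [492.1, 258.8, 12.2]
tcp_rot: [3.139, -0.001, 1.681]
ft_force: [0.2, -0.5, -0.2]
gripper_width: 34.1
finger_force: 0.0
```

Emit:
drive_tool(
  claw=[10,10,10,10,10,10],
  dp=[
    [0,0,0],
    [0,0,0],
    [0,0,0],
    [0,0,0],
    [0,0,0],
    [0,0,0],
  ],
  twist=[
    [0,0,0],
    [0,0,0],
    [0,0,0],
    [0,0,0],
    [0,0,0],
    [0,0,0],
  ],
)

```text
t: 20.03
ee_pos: [491.6, 258.9, 12.2]
tcp_rot: [3.139, -0.001, 1.682]
ft_force: [-1.0, -1.2, 5.1]
gripper_width: 17.9
finger_force: 58.5
```

Emit:
drive_tool(
  claw=[10,10,10,10,10,10,10,10,10,10],
  dp=[
    [0,0,-2],
    [0,0,-4],
    [0,0,-7],
    [0,0,-8],
    [0,0,-8],
    [0,0,-8],
    [0,0,-8],
    [0,0,-5],
    [0,0,0],
    [0,0,0],
  ],
  twist=[
    [0,0,0],
    [0,0,0],
    [0,0,0],
    [0,0,0],
    [0,0,0],
    [0,0,0],
    [0,0,0],
    [0,0,0],
    [0,0,0],
    [0,0,0],
  ],
)

```text
t: 20.87
ee_pos: [491.1, 258.7, 61.2]
tcp_rot: [3.141, -0.0, 1.682]
ft_force: [-0.2, -0.9, -1.6]
gripper_width: 17.9
finger_force: 58.6
```

```bash
python3 - <<'E'
from h import *
np.set_printoptions(precision=3,suppress=True)
s=snap('wrist')
P=cloud(s,np.ones(s['z_map'].shape,bool))
Q=P[(abs(P[:,0]-490-(257-P[:,1])*.112)<6)&(P[:,1]>272)&(P[:,1]<330)&(P[:,2]<87)&(P[:,2]>30)]
print(len(Q),np.polyfit(Q[:,1],Q[:,2],1),Q[:,1].min(),Q[:,1].max(),np.median(Q[:,2]))
E
```

```text
1698 [-0.019 77.478] 272.003972371801 303.121523634746 71.97970573784038
```

Emit:
drive_tool(
  claw=[10,10,10,10,10,10,10,10,10,10,10,10],
  dp=[
    [-12,0,0],
    [-24,0,0],
    [-28,0,0],
    [-28,0,0],
    [-28,0,0],
    [-28,0,-6],
    [-28,0,-14],
    [-30,0,-22],
    [-30,0,-25],
    [-30,0,-25],
    [-25,0,-18],
    [-15,0,0],
  ],
  twist=[
    [0,0,0],
    [0,0,0],
    [0,0,0],
    [0,0,0],
    [0,0,0],
    [0,0,0],
    [0,0,0],
    [0,0,0],
    [0,0,0],
    [0,0,0],
    [0,0,0],
    [0,0,0],
  ],
)

```text
t: 21.92
ee_pos: [527.0, -49.2, 174.5]
tcp_rot: [3.135, 0.003, 1.679]
ft_force: [1.2, 0.5, -2.3]
gripper_width: 18.0
finger_force: 58.8
```

```bash
python3 - <<'E'
from h import *
np.set_printoptions(precision=2,suppress=True)
T=T_tool();print(T[:3,3])
s=snap('scene')
for a in regions_of(s,'bar_a')[:3]:
        P=cloud(s,a['region']);P=P[(P[:,2]>T[2,3])&(P[:,2]<T[2,3]+26)]
        if len(P)>9:
            c=cv2.minAreaRect(P[:,:2].astype(np.float32));print(c,'along',T[:2,0]@(np.array(c[0])-T[:2,3]))
go([*tray(-29,-60),110],TY)
E
```

```text
[527.   -49.22 174.51]
((520.9374389648438, 8.973709106445312), (26.57313346862793, 212.21148681640625), 5.553574562072754) along 58.50912043799327
dp [-271.4  -69.5   61.7] twist z 0.0553 rows 0.5 tilt fix tool [0. 0. 0.]
```

Emit:
drive_tool(
  claw=[10,10,10,10,10,10,10,10,10,10,10,10,10,10],
  dp=[
    [-15,-4,0],
    [-30,-7.5,0],
    [-35,-9,0],
    [-35,-9,5],
    [-35,-9,10],
    [-35,-9,10],
    [-35,-9,10],
    [-25,-6,10],
    [-16,-4,10],
    [-10,-3,6],
    [0,0,0],
    [0,0,0],
    [0,0,0],
    [0,0,0],
  ],
  twist=[
    [0,0,0],
    [0,0,0],
    [0,0,0],
    [0,0,0],
    [0,0,0],
    [0,0,0],
    [0,0,0],
    [0,0,0],
    [0,0,0.028],
    [0,0,0.027],
    [0,0,0],
    [0,0,0],
    [0,0,0],
    [0,0,0],
  ],
)

```text
t: 23.18
ee_pos: [485.9, -321.3, 110.3]
tcp_rot: [3.141, -0.0, 1.629]
ft_force: [0.5, 0.3, -2.0]
gripper_width: 17.8
finger_force: 58.8
```

```bash
python3 chk.py;python3 -c "
from h import *
go([*tray(-29,-60),48],TY)"
```

```text
[ 485.87 -321.29  110.3 ] [ 0.  0. -1.]
scene 0.62 324 [ 483.4 -260.2] [ 24.4 211.8] 2.8 along 61.0973393331765 side 1.0475485533758557 ztop 10.911887994442012 slope -0.013699607164578626
scene tray 667 ((511.66656494140625, -265.0570068359375), (304.57470703125, 195.15798950195312), 2.8343045711517334)
top 0.77 465 [ 478.4 -228.7] [ 20.2 153.7] 3.7 along 92.86197084882811 side -2.0606149372927884 ztop 9.805374747240947 slope -0.0147454368899557
top tray 751 ((509.1861572265625, -262.95416259765625), (300.0577392578125, 196.32119750976562), 2.8534951210021973)
scene 0.62 357 [ 481.8 -262.2] [ 29.8 214.1] 2.4 along 59.22179371913627 side -0.6546745915291132 ztop 10.536132562301034 slope -0.01298717489017116
scene tray 659 ((511.4378967285156, -265.4266357421875), (305.52178955078125, 195.26388549804688), 2.7392845153808594)
top 0.72 467 [ 478.2 -230. ] [ 20.4 155.7] 3.5 along 91.53903303811518 side -2.3537517863882895 ztop 9.233501063038673 slope -0.0133028607548847
top tray 739 ((508.86004638671875, -262.88720703125), (299.8439025878906, 196.4210205078125), 2.805051803588867)
dp [-3.5 -0.3 61.7] twist z 0.0044 rows 0.0 tilt fix tool [-0.  0.  0.]
```

Emit:
drive_tool(
  claw=[10,10,10,10,10,10,10,10,10],
  dp=[
    [-3,1,0],
    [-2.5,0,10],
    [0,0,16],
    [0,0,16],
    [0,0,10],
    [0,0,6],
    [0,0,3],
    [0,0,0],
    [0,0,0],
  ],
  twist=[
    [0,0,0],
    [0,0,0],
    [0,0,0],
    [0,0,0],
    [0,0,0],
    [0,0,0],
    [0,0,0],
    [0,0,0],
    [0,0,0],
  ],
)

```text
t: 24.53
ee_pos: [486.9, -328.3, 49.0]
tcp_rot: [3.141, 0.0, 1.627]
ft_force: [-0.0, 0.4, -2.2]
gripper_width: 17.8
finger_force: 58.8
```

Emit:
drive_tool(
  claw=[10,10,10,10],
  dp=[
    [0,0,1],
    [0,0,1],
    [0,0,1],
    [0,0,0],
  ],
  twist=[
    [0,0,0],
    [0,0,0],
    [0,0,0],
    [0,0,0],
  ],
)

```text
t: 24.87
ee_pos: [486.8, -328.1, 46.0]
tcp_rot: [3.141, 0.0, 1.627]
ft_force: [-0.2, -0.5, -2.8]
gripper_width: 18.2
finger_force: 58.8
```

Emit:
drive_tool(
  claw=[10,10,10,10],
  dp=[
    [1.2,0,0],
    [0,0,1],
    [0,0,0.7],
    [0,0,0],
  ],
  twist=[
    [0,0,0],
    [0,0,0],
    [0,0,0],
    [0,0,0],
  ],
)

```text
t: 25.2
ee_pos: [486.7, -326.8, 44.3]
tcp_rot: [3.141, 0.0, 1.627]
ft_force: [-0.5, 1.1, 0.7]
gripper_width: 18.1
finger_force: 59.0
```

Emit:
drive_tool(
  claw=[10,10,10,10],
  dp=[
    [0,0,0.6],
    [0,0,0.6],
    [0,0,0],
    [0,0,0],
  ],
  twist=[
    [0,0,0],
    [0,0,0],
    [0,0,0],
    [0,0,0],
  ],
)

```text
t: 25.53
ee_pos: [486.7, -326.8, 44.3]
tcp_rot: [3.141, 0.0, 1.627]
ft_force: [-2.5, 1.7, 8.8]
gripper_width: 18.0
finger_force: 59.9
```

Seated (force risen about 11 N). Releasing.

Emit:
drive_tool(
  claw=[22,26,32,32,32,32,32,32,32,32,32,32,32],
  dp=[
    [0,0,0],
    [0,0,0],
    [0,0,0],
    [0,0,0],
    [0,0,-5],
    [0,0,-15],
    [0,0,-25],
    [0,0,-35],
    [0,0,-40],
    [0,0,-40],
    [0,0,-25],
    [0,0,0],
    [0,0,0],
  ],
  twist=[
    [0,0,0],
    [0,0,0],
    [0,0,0],
    [0,0,0],
    [0,0,0],
    [0,0,0],
    [0,0,0],
    [0,0,0],
    [0,0,0],
    [0,0,0],
    [0,0,0],
    [0,0,0],
    [0,0,0],
  ],
)

```text
t: 26.62
ee_pos: [487.7, -327.6, 230.1]
tcp_rot: [3.138, 0.003, 1.627]
ft_force: [-0.9, -0.6, 0.3]
gripper_width: 32.2
finger_force: 0.0
```

```bash
python3 chk2.py; python3 -c "
from h import *
go([685,-40,229],np.radians(-12))"; ls pics|tail -6
```

```text
wrist tray ((511.35809326171875, -264.2882385253906), (300.2982482910156, 197.1102752685547), 3.265437602996826)
wrist 0.95 4157 [ 484.3 -268.9] [ 20.3 207. ] 3.6 tray x,y -27.287236547003282 -3.256822584400664 ends -106.7834056380255 100.11086063130554 z 55.55411699852584 slope -0.001738751041973472
wrist 0.82 4289 [ 543.1 -266.4] [ 21.6 208.6] 3.0 tray x,y 31.545036357904454 -3.7227726963497574 ends -108.02478512367152 100.58365955833376 z 55.525845411382875 slope -0.0010756910885013895
scene tray ((510.9066162109375, -265.95343017578125), (305.8506164550781, 194.72341918945312), 3.2160840034484863)
scene 0.95 401 [ 543.7 -263.5] [ 28.5 209.8] 3.4 tray x,y 32.88960894777886 0.7937266514538763 ends -104.11773437637534 105.70417035028682 z 56.46509351329132 slope -0.0025397484644002328
scene 0.66 360 [ 484.3 -266.7] [ 25.7 211.8] 3.2 tray x,y -26.65659822130442 0.6108362835503716 ends -105.22401082014451 106.5221071645002 z 56.62098820756353 slope -0.0002448356412647791
top tray ((509.02252197265625, -263.1446533203125), (300.36962890625, 196.58116149902344), 2.9614381790161133)
top 0.9 532 [ 480.7 -255.5] [ 20.3 198.5] 3.3 tray x,y -27.935216177872945 9.060120381301711 ends -90.18172610674986 108.34013124193773 z 55.5363131221327 slope -0.000953082721664226
top 0.69 526 [ 539.7 -256.3] [ 21.  203.5] 3.4 tray x,y 31.01620773810295 5.248063281310748 ends -96.46760662140908 106.96416741429458 z 55.54494441695556 slope -0.00012157827481967488
dp [275.  214.5  -2.1] twist z 0.2654 rows 2.2 tilt fix tool [-0.0013 -0.0011  0.    ]
top0.png
w_bin.png
w_g1.png
w_h1.png
w_h1b.png
w_tray.png
```

Both bars lie flat, 59 mm apart. Now the rack: hover short of it and measure the handle.

Emit:
drive_tool(
  claw=[40,40,40,40,40,40,40,40,40,40,40,40,40],
  dp=[
    [29.5,20.6,0],
    [29.5,20.6,0],
    [29.5,20.6,0],
    [29.5,20.6,0],
    [29.5,20.6,0],
    [29.5,20.6,0],
    [29.5,20.6,0],
    [29.5,20.6,0],
    [29.5,20.6,0],
    [29.5,20.6,0],
    [0,0,0],
    [0,0,0],
    [0,0,0],
  ],
  twist=[
    [0,0,0],
    [0,0,0],
    [0,0,0],
    [0,0,0],
    [0,0,0],
    [0,0,0],
    [0,0,0],
    [0,0,0],
    [0,0,0.09],
    [0,0,0.09],
    [0,0,0.08],
    [0,0,0],
    [0,0,0],
  ],
)

```text
t: 28.15
ee_pos: [678.1, -22.4, 227.1]
tcp_rot: [-3.14, 0.001, 1.37]
ft_force: [-0.5, -0.1, 0.9]
gripper_width: 40.1
finger_force: 0.0
```

```bash
python3 - <<'E'
from h import *
np.set_printoptions(precision=2,suppress=True)
o=get_obs();print(o['joint_pos'],o['ee_pos'],o['tcp_rot'])
s=snap('wrist');save(s,'w_rack.png')
for k in('rack_handle','rack','dish'):
    print(k,[(np.round(a['position']),round(a['score'],2)) for a in place_of(s,k)[:2]])
    for a in regions_of(s,k)[:1]:
        print(np.round(a['rect']),round(a['score'],2))
P=cloud(s,np.ones(s['z_map'].shape,bool))
Q=P[(P[:,2]>84)&(P[:,2]<102)&(abs(P[:,0]-687)<35)&(abs(P[:,1]-47)<60)]
print(len(Q),np.percentile(Q[:,2],[5,50,95]),cv2.minAreaRect(Q[:,:2].astype(np.float32)),Q.mean(0))
p=place_of(s,'rack_handle')
if p: print(atz(s,[p[0]['position'][::-1]],94.5))
E
```

```text
[-0.03  0.54  0.28  1.32 -0.    1.74] [678.09 -22.37 227.14] [-3.14  0.    1.37]
rack_handle [(array([101., 256.]), 0.7)]
[219.  47.  79. 108.] 0.71
rack [(array([104., 258.]), 0.77)]
[218.  47.  81. 106.] 0.85
dish [(array([107., 257.]), 0.55)]
[195.  36. 112. 136.] 0.92
923 [ 96.24  98.75 100.31] ((688.8895874023438, 47.83860778808594), (84.72478485107422, 8.00312614440918), 78.33319854736328) [689.22  48.98  98.37]
[[689.7  49.1  94.5]]
```

View pics/w_rack.png

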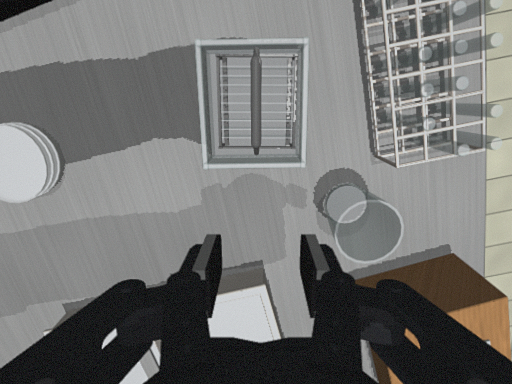

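The handle runs down the image at cols 253–260, rows 50–152. It is centred at (689,48), top z≈99, axis 78.3°.

```bash
python3 -c "
from h import *
go([689,48,73],np.radians(-11.7))"
```

```text
dp [ 72.   -3.9 155.1] twist z -0.0005 rows 0.0 tilt fix tool [ 0.0003 -0.0001  0.    ]
```

Emit:
drive_tool(
  claw=[36,36,36,36,36,36,36,36,36,36,36,36],
  dp=[
    [20,-1,0],
    [26,-1.5,10],
    [26,-1.5,20],
    [0,0,28],
    [0,0,28],
    [0,0,15],
    [0,0,10],
    [0,0,0],
    [0,0,0],
    [0,0,0],
    [0,0,0],
    [0,0,0],
  ],
  twist=[
    [0,0,0],
    [0,0,0],
    [0,0,0],
    [0,0,0],
    [0,0,0],
    [0,0,0],
    [0,0,0],
    [0,0,0],
    [0,0,0],
    [0,0,0],
    [0,0,0],
    [0,0,0],
  ],
)

```text
t: 29.55
ee_pos: [690.1, 48.6, 118.5]
tcp_rot: [3.139, -0.001, 1.367]
ft_force: [0.7, 0.3, -0.4]
gripper_width: 36.1
finger_force: 0.0
```

```bash
python3 - <<'E'
from h import *
np.set_printoptions(precision=2,suppress=True)
s=snap('wrist');T=T_tool()
P=cloud(s,np.ones(s['z_map'].shape,bool))
Q=P[(P[:,2]>92)&(P[:,2]<103)&(abs(P[:,0]-690)<20)&(P[:,1]>62)&(P[:,1]<90)]
if len(Q):
    l=(Q[:,:2]-T[:2,3]);print(len(Q),'side',np.median(l@T[:2,1]),'along max',(l@T[:2,0]).max())
go([689,48,73],np.radians(-11.7))
E
```

```text
659 side -0.6120468338926759 along max 38.027057133202796
dp [-0.9 -0.8 45.2] twist z -0.0 rows 0.0 tilt fix tool [ 0. -0.  0.]
```

Emit:
drive_tool(
  claw=[36,36,36,36,36,36],
  dp=[
    [0,-0.6,12],
    [0,0,14],
    [0,0,11],
    [0,0,7],
    [0,0,1],
    [0,0,0],
  ],
  twist=[
    [0,0,0],
    [0,0,0],
    [0,0,0],
    [0,0,0],
    [0,0,0],
    [0,0,0],
  ],
)

```text
t: 30.1
ee_pos: [688.1, 48.8, 71.3]
tcp_rot: [-3.141, 0.0, 1.367]
ft_force: [-1.6, 0.5, 0.9]
gripper_width: 35.9
finger_force: 0.0
```

Emit:
drive_tool(
  claw=[24,14,0,0,0,0,0,0],
  dp=[
    [0,0,0],
    [0,0,0],
    [0,0,0],
    [0,0,0],
    [0,0,0],
    [0,0,0],
    [0,0,0],
    [0,0,0],
  ],
  twist=[
    [0,0,0],
    [0,0,0],
    [0,0,0],
    [0,0,0],
    [0,0,0],
    [0,0,0],
    [0,0,0],
    [0,0,0],
  ],
)

```text
t: 30.77
ee_pos: [688.5, 49.1, 72.6]
tcp_rot: [3.141, -0.0, 1.367]
ft_force: [-2.2, 0.8, 4.8]
gripper_width: 6.7
finger_force: 58.8
```

Emit:
drive_tool(
  claw=[0,0,0,0,0,0,0,0,0,0,0,0],
  dp=[
    [0,0,-2],
    [0,0,-5],
    [0,0,-10],
    [0,0,-15],
    [0,0,-18],
    [0,0,-20],
    [0,0,-22],
    [0,0,-22],
    [0,0,-20],
    [0,0,-14],
    [0,0,-7],
    [0,0,0],
  ],
  twist=[
    [0,0,0],
    [0,0,0],
    [0,0,0],
    [0,0,0],
    [0,0,0],
    [0,0,0],
    [0,0,0],
    [0,0,0],
    [0,0,0],
    [0,0,0],
    [0,0,0],
    [0,0,0],
  ],
)

```text
t: 31.77
ee_pos: [689.7, 48.8, 229.2]
tcp_rot: [3.138, -0.001, 1.367]
ft_force: [-0.1, 0.1, -2.9]
gripper_width: 7.1
finger_force: 58.5
```

```bash
python3 - <<'E'
from h import *
np.set_printoptions(precision=2,suppress=True)
o=get_obs();print(o['joint_pos'],o['ee_pos'],o['ft_force'],o['wrist_torque'],o['gripper_width'])
go([513.5,-265.5,220],TY+np.pi/2)
s=snap('scene');save(s,'lift.png');t=snap('top');save(t,'lift_t.png')
for q in(s,t):
  for k in('rack','dish'):
    for a in regions_of(q,k)[:1]:
      P=cloud(q,a['region']);print(k,np.round(a['rect']),round(a['score'],2),np.percentile(P[:,2],[2,10,50,90]),P[:,:2].mean(0))
E
```

```text
[ 0.07  0.56  0.32  1.33 -0.    1.85] [689.66  48.85 229.22] [-0.07  0.1  -2.88] [0.03 0.02 0.03] 7.120074574111165
dp [-343.5 -108.8    8.5] twist z 1.3152 rows 11.0 tilt fix tool [ 0. -0.  0.]
rack [297. 191.  36.  37.] 0.68 [ -1.54   1.14 168.53 195.07] [655.69  64.22]
dish [286. 218.  47.  44.] 0.84 [ 1.61  4.07 19.03 62.02] [686.31  44.22]
rack [208. 116.  23.  38.] 0.8 [ -2.67   1.89 178.61 248.42] [695.28  21.24]
dish [212. 127.  28.  44.] 0.9 [-1.13  1.36  7.63 63.85] [671.86  11.72]
```

The rack is held (−2.9 N). Carrying it to the tray, then turning.

Emit:
drive_tool(
  claw=[0,0,0,0,0,0,0,0,0,0,0,0,0,0,0,0],
  dp=[
    [-8,-2.6,0],
    [-16,-5,0],
    [-24,-7.6,0],
    [-28,-8.9,0],
    [-28,-8.9,0],
    [-28,-8.9,0],
    [-28,-8.9,0],
    [-28,-8.9,0],
    [-28,-8.9,0],
    [-28,-8.9,0],
    [-28,-8.9,0],
    [-28,-8.9,0],
    [-22,-7,0],
    [-14,-4.4,0],
    [-7.5,-2.2,0],
    [0,0,0],
  ],
  twist=[
    [0,0,0],
    [0,0,0],
    [0,0,0],
    [0,0,0],
    [0,0,0],
    [0,0,0],
    [0,0,0],
    [0,0,0],
    [0,0,0],
    [0,0,0],
    [0,0,0],
    [0,0,0],
    [0,0,0],
    [0,0,0],
    [0,0,0],
    [0,0,0],
  ],
)

```text
t: 33.4
ee_pos: [510.9, -266.9, 226.7]
tcp_rot: [-3.141, 0.0, 1.364]
ft_force: [-0.4, 0.1, -3.4]
gripper_width: 7.2
finger_force: 58.5
```

Emit:
drive_tool(
  claw=[0,0,0,0,0,0,0,0,0,0,0,0,0,0,0,0],
  dp=[
    [0,0,0],
    [0,0,0],
    [0,0,0],
    [0,0,0],
    [0,0,0],
    [0,0,0],
    [0,0,0],
    [0,0,0],
    [0,0,0],
    [0,0,0],
    [0,0,0],
    [0,0,0],
    [0,0,0],
    [0,0,0],
    [0,0,0],
    [0,0,0],
  ],
  twist=[
    [0,0,0.05],
    [0,0,0.1],
    [0,0,0.12],
    [0,0,0.12],
    [0,0,0.12],
    [0,0,0.12],
    [0,0,0.12],
    [0,0,0.12],
    [0,0,0.12],
    [0,0,0.12],
    [0,0,0.1],
    [0,0,0.07],
    [0,0,0.035],
    [0,0,0],
    [0,0,0],
    [0,0,0],
  ],
)

```text
t: 34.73
ee_pos: [512.5, -264.8, 226.7]
tcp_rot: [-3.141, 0.0, 0.054]
ft_force: [0.0, -0.2, -2.9]
gripper_width: 7.3
finger_force: 58.5
```

```bash
python3 - <<'E'
from h import *
np.set_printoptions(precision=2,suppress=True)
o=get_obs();print(o['t'],o['joint_pos'],o['ee_pos'],o['tcp_rot'],o['ft_force'],o['wrist_torque'],o['gripper_width'])
go([513.5,-265.5,127],TY+np.pi/2)
T=T_tool()
for n in('scene','top','wrist'):
  q=snap(n);save(q,'place_%s.png'%n)
  for a in regions_of(q,'rack')[:1]:
      P=cloud(q,a['region']);P=P[P[:,2]>140];l=(P[:,:2]-T[:2,3])
      B=P[(P[:,2]<195)]
      print(n,np.round(a['rect']),round(a['score'],2),np.percentile(P[:,2],[1,5,50,95]),len(B))
      if len(B)>20:
        r=cv2.minAreaRect(B[:,:2].astype(np.float32));l=(B[:,:2]-T[:2,3]);print(r,'rel',np.percentile(l@T[:2,0],[1,99]),np.percentile(l@T[:2,1],[1,99]))
a=cv2.imread('pics/place_scene.png')[120:280,140:340];b=cv2.imread('pics/place_wrist.png')
o=np.zeros((600,512,3),np.uint8);o[:384]=b;o[384:,:270]=cv2.resize(a,(270,216));cv2.imwrite('pics/pl.png',o)
E
```

```text
34.7333 [-0.48  0.35 -0.02  1.2   0.    2.61] [ 512.47 -264.84  226.73] [-3.14  0.    0.05] [ 0.04 -0.17 -2.94] [ 0.08  0.   -0.02] 7.293133931144594
dp [ 1.   0.7 99.7] twist z 0.002 rows 0.0 tilt fix tool [-0.  0.  0.]
scene [184. 145.  23.  41.] 0.91 [166.19 177.23 187.26 241.39] 676
((513.7369995117188, -265.5596923828125), (102.8230209350586, 81.41777801513672), 1.9226183891296387) rel [-46.59  50.3 ] [-39.02  40.92]
top [314. 182.  18.  36.] 0.42 [160.43 163.04 184.77 191.22] 102
((512.185546875, -235.91360473632812), (89.13220977783203, 29.360746383666992), 2.7257332801818848) rel [-43.06  45.81] [-43.58 -14.51]
wrist [188. 140. 147. 202.] 0.96 [163.53 167.82 185.52 253.74] 11523
((512.7703857421875, -265.36407470703125), (97.61599731445312, 84.54589080810547), 2.74342679977417) rel [-42.01  48.01] [-41.06  42.11]
```

View pics/pl.png

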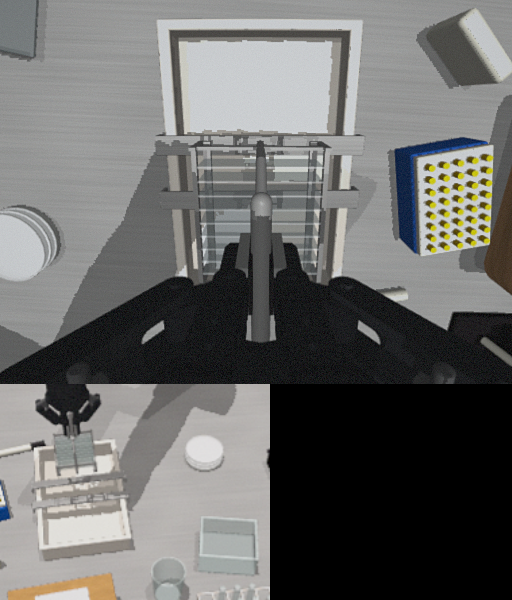

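The rack hangs upright over the two bars (wrist view rows 135–200), aligned with the tray. Lowering.

Emit:
drive_tool(
  claw=[0,0,0,0,0,0,0,0,0,0,0],
  dp=[
    [0.8,0.5,6],
    [0,0,14],
    [0,0,18],
    [0,0,18],
    [0,0,16],
    [0,0,12],
    [0,0,8],
    [0,0,4],
    [0,0,2],
    [0,0,0],
    [0,0,0],
  ],
  twist=[
    [0,0,0],
    [0,0,0],
    [0,0,0],
    [0,0,0],
    [0,0,0],
    [0,0,0],
    [0,0,0],
    [0,0,0],
    [0,0,0],
    [0,0,0],
    [0,0,0],
  ],
)

```text
t: 35.95
ee_pos: [513.6, -266.2, 129.5]
tcp_rot: [3.141, -0.001, 0.052]
ft_force: [-0.1, 1.2, -2.0]
gripper_width: 7.4
finger_force: 58.5
```

Emit:
drive_tool(
  claw=[0,0,0,0],
  dp=[
    [0,0,1],
    [0,0,0.7],
    [0,0,0],
    [0,0,0],
  ],
  twist=[
    [0,0,0],
    [0,0,0],
    [0,0,0],
    [0,0,0],
  ],
)

```text
t: 36.28
ee_pos: [513.2, -266.0, 127.4]
tcp_rot: [3.141, -0.0, 0.052]
ft_force: [0.7, 0.1, -2.1]
gripper_width: 7.0
finger_force: 58.5
```

Emit:
drive_tool(
  claw=[0,0,0,0],
  dp=[
    [0,0,0.8],
    [0,0,0.8],
    [0,0,0],
    [0,0,0],
  ],
  twist=[
    [0,0,0],
    [0,0,0],
    [0,0,0],
    [0,0,0],
  ],
)

```text
t: 36.62
ee_pos: [513.0, -265.8, 125.4]
tcp_rot: [-3.141, 0.0, 0.052]
ft_force: [-0.1, 0.3, -2.2]
gripper_width: 7.3
finger_force: 58.5
```

Emit:
drive_tool(
  claw=[0,0,0],
  dp=[
    [0,0,0.7],
    [0,0,0],
    [0,0,0],
  ],
  twist=[
    [0,0,0],
    [0,0,0],
    [0,0,0],
  ],
)

```text
t: 36.87
ee_pos: [513.0, -265.9, 124.8]
tcp_rot: [-3.141, 0.0, 0.052]
ft_force: [-0.1, -0.4, -2.3]
gripper_width: 7.2
finger_force: 58.5
```

Emit:
drive_tool(
  claw=[0,0,0,0],
  dp=[
    [0,0,0.6],
    [0,0,0.5],
    [0,0,0],
    [0,0,0],
  ],
  twist=[
    [0,0,0],
    [0,0,0],
    [0,0,0],
    [0,0,0],
  ],
)

```text
t: 37.2
ee_pos: [513.1, -265.9, 123.8]
tcp_rot: [-3.142, -0.0, 0.052]
ft_force: [-0.8, 0.6, -2.1]
gripper_width: 7.0
finger_force: 58.7
```

Emit:
drive_tool(
  claw=[0,0,0,0],
  dp=[
    [0,0,0.5],
    [0,0,0.5],
    [0,0,0],
    [0,0,0],
  ],
  twist=[
    [0,0,0],
    [0,0,0],
    [0,0,0],
    [0,0,0],
  ],
)

```text
t: 37.53
ee_pos: [513.2, -265.6, 123.5]
tcp_rot: [-3.141, -0.001, 0.052]
ft_force: [-2.8, 2.5, 5.8]
gripper_width: 7.1
finger_force: 59.3
```

Emit:
drive_tool(
  claw=[9,12,16,22,30,34,34,34,34,34,34,34,34,34],
  dp=[
    [0,0,0],
    [0,0,0],
    [0,0,0],
    [0,0,0],
    [0,0,0],
    [0,0,0],
    [0,0,-5],
    [0,0,-12],
    [0,0,-20],
    [0,0,-25],
    [0,0,-25],
    [0,0,-25],
    [0,0,-25],
    [0,0,0],
  ],
  twist=[
    [0,0,0],
    [0,0,0],
    [0,0,0],
    [0,0,0],
    [0,0,0],
    [0,0,0],
    [0,0,0],
    [0,0,0],
    [0,0,0],
    [0,0,0],
    [0,0,0],
    [0,0,0],
    [0,0,0],
    [0,0,0],
  ],
)

```text
t: 38.7
ee_pos: [515.5, -267.2, 265.7]
tcp_rot: [3.137, -0.008, 0.052]
ft_force: [1.1, -0.1, 0.2]
gripper_width: 33.9
finger_force: 0.0
```

Emit:
drive_tool(
  claw=[34,34,34,34,34,34,34,34],
  dp=[
    [-25,0,-10],
    [-25,0,-10],
    [-25,0,-10],
    [-25,0,-10],
    [-25,0,-10],
    [-25,0,0],
    [0,0,0],
    [0,0,0],
  ],
  twist=[
    [0,0,0],
    [0,0,0],
    [0,0,0],
    [0,0,0],
    [0,0,0],
    [0,0,0],
    [0,0,0],
    [0,0,0],
  ],
)

```text
t: 39.37
ee_pos: [362.5, -273.7, 310.1]
tcp_rot: [3.141, -0.001, 0.05]
ft_force: [0.3, -0.8, -0.4]
gripper_width: 34.2
finger_force: 0.0
```

```bash
python3 - <<'E'
from h import *
np.set_printoptions(precision=2,suppress=True)
u=np.array([np.cos(TY),np.sin(TY)]);v=np.array([-u[1],u[0]])
ims=[]
for n in('wrist','scene','top'):
  q=snap(n);ims.append(q['img'][:,:,::-1])
  for k in('rack','rack_handle','bar_a'):
    for a in regions_of(q,k)[:2 if k=='bar_a' else 1]:
      P=cloud(q,a['region']);P=P[(P[:,2]>50.5)&(P[:,2]<(62 if k=='bar_a' else 160))]
      if len(P)<20: continue
      r=cv2.minAreaRect(P[:,:2].astype(np.float32));l=(P[:,:2]-TC)
      print(n,k,round(a['score'],2),np.percentile(P[:,2],[2,50,98]),r,'x',np.percentile(l@u,[1,99]),'y',np.percentile(l@v,[1,99]))
o=np.zeros((600,760,3),np.uint8);o[:384,:512]=ims[0];o[384:,:324]=cv2.resize(ims[1][140:284,150:366],(324,216));o[384:,330:654]=cv2.resize(ims[2][130:286,290:524],(324,216));cv2.imwrite('pics/fin.png',o)
print(get_obs()['t'])
E
```

```text
wrist rack 0.79 [ 55.53  80.95 150.73] ((505.0253601074219, -265.19171142578125), (80.85455322265625, 87.3884048461914), 2.8451449871063232) x [-44.54  29.6 ] y [-42.83  40.04]
wrist rack_handle 0.57 [ 56.36  81.25 150.73] ((506.20806884765625, -265.088134765625), (83.2295913696289, 87.2568130493164), 2.882622241973877) x [-45.34  29.58] y [-42.83  40.27]
wrist bar_a 0.76 [53.43 55.57 57.32] ((483.6343688964844, -265.7342224121094), (20.858274459838867, 214.7420654296875), 3.289280652999878) x [-38.02 -16.72] y [-105.09  105.78]
wrist bar_a 0.63 [52.29 55.46 57.26] ((541.3096923828125, -262.8179626464844), (17.942703247070312, 214.85972595214844), 3.0350382328033447) x [21.75 38.47] y [-105.74  105.84]
scene rack 0.61 [ 61.47  84.03 152.11] ((513.2489013671875, -268.3895263671875), (102.4130859375, 85.90292358398438), 2.1630146503448486) x [-46.19  51.58] y [-43.1   38.16]
scene rack_handle 0.74 [ 62.7   84.04 152.16] ((513.4322509765625, -266.7879333496094), (102.32939910888672, 83.4449462890625), 2.758308172225952) x [-46.51  51.64] y [-42.62  38.36]
scene bar_a 0.69 [51.69 56.13 6
[... 325 characters left out ...]
p rack 0.82 [ 52.42  76.64 152.26] ((510.3107604980469, -264.571533203125), (96.92601013183594, 84.14725494384766), 2.982161045074463) x [-46.61  45.6 ] y [-40.72  41.75]
top rack_handle 0.82 [ 54.81  81.31 152.3 ] ((510.7030029296875, -264.5224609375), (97.7321548461914, 82.7384033203125), 2.1156976222991943) x [-48.02  46.72] y [-40.93  41.23]
top bar_a 0.82 [51.04 55.65 60.51] ((481.8966369628906, -261.91571044921875), (19.71778106689453, 208.20330810546875), 4.194284915924072) x [-39.81 -20.62] y [-96.58 107.95]
top bar_a 0.72 [51.39 55.35 60.36] ((540.0166015625, -261.5091857910156), (20.351974487304688, 214.29246520996094), 2.873775005340576) x [19.25 38.86] y [-104.42  106.61]
39.9667
```

View pics/fin.png

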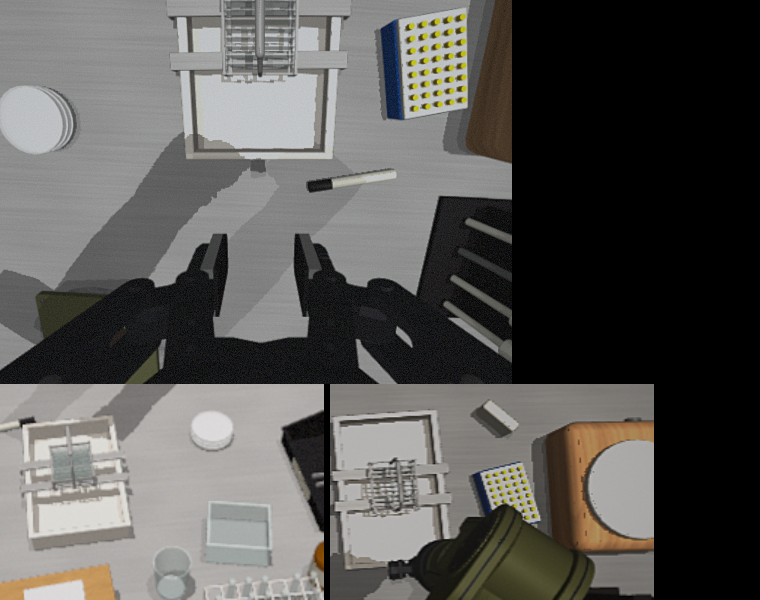

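The rack stands upright across both bars, which lie flat on the rims about 59 mm apart. The rest of the bench is undisturbed and the arm is clear, so I'm handing in.

```bash
python3 -c "
from station import *
print(job_done())"
```

```text
the job is handed in; nothing more can be done
None
```

The job is handed in at about 40 s: both bars lie flat across the tray rims about 59 mm apart, the rack stands upright across them, released, and the forceps were left in the bin.

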